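# Find the firm spot on a slatted bench cover and park the heavy jar on it

### The job

The grey slatted cover of the bench riser is springy everywhere except above one cross-bar hidden under it. Press along the front of the cover to find where it turns stiff, slide the blue V-shaped stop along its rail to that place, then stand the orange-lidded jar upright on the stiff part and push it home into the V so that both arms touch it, and let go. Never let the jar sink into the springy part of the cover, and leave the other vessels where they stand.

Things in the scene. Friction and masses are not known exactly. Their poses are not given: they have to be found in the camera images.
- riser: Low fixed box, wood frame 225 x 340 mm, 50 mm high. Origin at its underside, below the cover; x across (away from the robot at yaw 0), y along cover and rail, z up. Hidden in it lies one rigid cross-bar, 30 mm wide along y, running along x under the slats (x -92 to 57 mm), its middle anywhere in y -55 to 90 mm. The two or three slats over it do not give; the jar's middle belongs over them.
- cover_center (a point): middle of the slatted cover's top, at riser x -17.5, y 0, z 50 mm; axes as the riser's. The cover: 20 grey slats, each 16 mm wide in y and 165 mm long in x, tops flush, 320 mm in all along y. Away from the cross-bar each slat is sprung on its own: it starts to give at 0.3 N, then 0.18 N per mm, at most 14 mm.
- stop (a joint): slide of the blue V stop along the riser's rail, in m, 0 to 0.24, growing to the riser's +y; starts near 0. The stop's middle is at riser y = joint - 0.12 m. It takes about 6 N to slide and stays where it is left.
- stop_nest (a point): where the jar's axis stands, at cover height, when home in the V (riser x 10 mm); axes as the riser's; moves with the stop. The V opens to -x, toward the robot: two upright arms at 45 degrees each, 55 mm long, 8 mm thick, 2 to 32 mm above the cover, tips at about x 6, y +-45 mm from here. A blue block behind it, 50 mm wide: x 51 to 103 mm, 30 mm above the cover.
- stop_fin (a point): middle of the top of the stop's black grip fin: 14 mm thick along y, 26 mm long along x, standing 44 mm proud of the blue block; its top is 74 mm above the cover. It lies 75 mm in +x from the stop_nest point. Pinch it across y from above to slide the stop.
- jar: the heavy jar: grey contents, orange screw lid, about 0.6 kg. Body 64 mm in diameter to 62 mm high, shoulder to 70 mm, lid 56 mm in diameter from 70 to 90 mm (its top). Origin at the middle of the underside, z up. Stands on the bench at the start, beside the riser.
- salt_jar: bystander: the same shape with a white lid. Origin at the middle of the underside.
- beaker: bystander: open glass beaker, 68 mm in diameter, 85 mm high. Origin at the middle of the underside.
- wash_bottle: bystander: pink wash bottle, 58 mm in diameter, 123 mm to its cap with a thin spout to 160 mm high that reaches 50 mm to its own +x. Origin at the middle of the underside.
Mind the look-alikes: they are no part of the job. Of the things that look like the jar, take the one that is nearest to the robot's base at the start.

How it is judged:
At the end, for the whole second after the job is handed in: The jar stands upright (within 0.04 rad) at rest in the V, its axis within 5 mm of the fully-home point, its underside within 2 mm below and 3 mm above the cover's unpressed level (so on the stiff slats), the stop is at rest, and the three bystanders stand upright within 30 mm of their starts (horizontal distance between jar and stop_nest below 0.005 m and z of jar in the frame of cover_center between -0.002 and 0.003 m and angle between jar's own z axis and vertical below 0.04 rad and linear speed of jar below 0.01 m/s and velocity of joint stop between -0.005 and 0.005 m/s and angle between each of salt_jar, beaker, wash_bottle's own z axis and vertical below 0.1 rad and distance of each of salt_jar, beaker, wash_bottle from where it was at the start of the episode below 0.03 m); the robot touches nothing.
It fails at once if the jar sank more than 3 mm into the cover, on its springy part (x of jar in the frame of riser between -0.1 and 0.065 m and y of jar in the frame of riser between -0.155 and 0.155 m and z of jar in the frame of cover_center between -0.02 and -0.003 m).
It fails at once if the other jar was pushed away or knocked over (distance of salt_jar from where it was at the start of the episode above 0.03 m or angle between salt_jar's own z axis and vertical above 0.35 rad).
It fails at once if the beaker was pushed away or knocked over (distance of beaker from where it was at the start of the episode above 0.03 m or angle between beaker's own z axis and vertical above 0.35 rad).
It fails at once if the wash bottle was pushed away or knocked over (distance of wash_bottle from where it was at the start of the episode above 0.03 m or angle between wash_bottle's own z axis and vertical above 0.35 rad).
It also fails if it takes over 72 s, if anything falls off the work surface, if the arm or the gripper's body presses on something with over 40 N, if the wrist force passes 120 N, or if a joint passes its speed limit or range.

### The arm

A 6-joint arm with a two-finger parallel gripper is mounted at the origin on the work surface. World frame = base frame: x ahead of the robot, y to its left, z up, the work surface at z = 0. Lengths are in m, angles in rad, forces in N, time in s.
With the tool pointing down it reaches from about 0.375 to 0.975 m from the base axis. Payload 3.8 kg.
Tool frame: the origin (TCP) lies midway between the tips of the shut fingers; the grasp point (between the pads) lies 19 mm behind it; z points along the fingers, y is the line along which they close (so a half turn about z gives the same grasp; the last joint's range is limited). The gripper opens to 85 mm and grips with 20 to 120 N. Pads are 22 mm wide; open, the fingers measure 114 mm over their backs; the gripper's body (76 mm by 85 mm) begins 54 mm behind the grasp point. The pads swing forward as they close: fully open they stand 13 mm farther back than shut.
Start: joints at [1.162, 0.264, 1.604, -0, 1.274, -0.037], TCP at [0.245, 0.629, 0.231] pointing down, gripper open.
Joint ranges: [-2.63, 2.63], [-0.94, 2.18], [0.31, 2.57], [-1.31, 4.45], [0, 2.66], [-2.55, 2.55]. Speed limits (rad/s): [2.57, 2.57, 3.14, 3.14, 3.14, 3.14].

### API

Orientations are given as a rotation vector (axis times angle).
In Python, from workcell import bot, imaging gives the robot as it stands.
- The arm moves only by the tool step_arm, never from a script. Its argument "series" is a list of rows, each an object of numbers: "grip": the closure, from -1 (fully open) to 1 (shut); "x", "y", "z": the shift along the tool's x, y, z normalised to -1 to 1, where 1 is 500 mm; "ax", "ay", "az": the turn, a rotation vector about the tool's x, y, z normalised to -1 to 1, where 1 is 30 degrees. A call has 1 to 12 rows; each row is the pose to reach, as a shift and turn from the pose commanded when the call began, along the tool's axes at that moment; what a row does not reach only later rows make up. A row lasts 1/10 s, in which the tool goes at most 50 mm and 8.59 degrees, less where a joint would pass 70% of its speed; a pose out of reach is approached as far as the arm can. A call with a number of a shift or a turn outside -1 to 1 is refused whole. A call with a gripper value outside its range is refused whole. The fingers move at their own pace and stop on an object; "force" is the grip in N (left out, the last holds). Time passes only in rows, so rows that repeat a pose let the fingers close. It gives the time, the measured TCP pose, the force, the opening and the grip force at its end, in the units of the state.
- bot.read_state(): the state, without advancing time (a new reading comes with each control period).
- imaging.read_camera(name): name is "side" or "top" or "wrist"; returns a dict with "img" (420x560x3 uint8, red, green, blue), "fx", "fy", "cx", "cy" (pixels), "R" (3x3) and "t" (3): a world point X has camera coordinates R X + t. Camera axes: x right, y down, z forward; pixel columns grow to the right and rows downward; lengths in m; the calibration is good to about 2 mm. The wrist camera is an equidistant fisheye: a pixel r from the principal point sees the ray r / f radians off the axis. A picture is of the moment at which its call begins. There is no depth.
- bot.finish_job(): hands the job in; it is judged then, once.
The state is a dict: "time": time; "q": joint angles; "joint_vel": joint speeds; "joint_torque": joint torques, N m; "tool_pos": TCP position; "tcp_rot": TCP orientation; "wrist_force": force on the tool from outside, world axes, zero at the start; "torque": the same for the moment, N m; "width": opening from 0.0 (shut) to 1.0 (fully open); "grip_force": force on a finger pad.
Only numpy, scipy, OpenCV 4.12 (cv2) and the standard library are available. Lean on these libraries where they do the work, as an engineer would, in place of code of your own. Each camera call takes 0.05 s, during which the arm holds its last target. There are 200 camera calls.

## Working session

There is one attempt and no reset: what is moved stays moved. The work goes in short steps, Python scripts to look and compute and a tool call to move; the robot and the scene stay as the last step left them, time stands still between calls to the robot, and variables do not carry over. Pictures are saved under pics/ and viewed, at most 10 in all, crops included, and the job is handed in when it is done.

Besides the shell and the picture viewer there is one more tool, called after ">>>" by a JSON object that holds its "method" and its "body", one argument or row to a line. step_arm: Moves the arm, as the interface text tells. Scaled input: -1 to 1 covers 500 mm each way for a shift and 30 degrees each way for a turn. Its arguments: {"type":"object","properties":{"series":{"type":"array","items":{"type":"object","properties":{"grip":{"type":"number"},"x":{"type":"number","minimum":-1,"maximum":1},"y":{"type":"number","minimum":-1,"maximum":1},"z":{"type":"number","minimum":-1,"maximum":1},"ax":{"type":"number","minimum":-1,"maximum":1},"ay":{"type":"number","minimum":-1,"maximum":1},"az":{"type":"number","minimum":-1,"maximum":1}}}},"force":{"type":"number"}},"required":["series"]}

```bash
mkdir -p pics
cat > h.py <<'E'
import numpy as np,cv2
from workcell import bot,imaging
from scipy.spatial.transform import Rotation as Ro
def cam(n,save=None):
    c=imaging.read_camera(n)
    if save: cv2.imwrite('pics/'+save,c['img'][:,:,::-1])
    return c
def ray(c,u,v):
    a=(u-c['cx'])/c['fx'];b=(v-c['cy'])/c['fy']
    R=np.array(c['R']);t=np.array(c['t'])
    return -R.T@t, R.T@np.array([a,b,1.])
def onz(c,u,v,z):
    o,d=ray(c,u,v); return o+d*(z-o[2])/d[2]
def proj(c,X):
    p=np.array(c['R'])@np.array(X)+np.array(c['t']); return np.array([c['cx']+c['fx']*p[0]/p[2],c['cy']+c['fy']*p[1]/p[2]])
E
python3 - <<'E'
from h import *
import pickle
for n in ('top','side'):
    c=cam(n,n+'0.png'); pickle.dump(c,open(n+'0.pkl','wb'))
    print(n,c['fx'],c['cx'],c['cy'],np.round(-np.array(c['R']).T@c['t'],3),np.round(c['R'],2).tolist())
s=bot.read_state();print(s)
E
```

```text
top 431.03078784107703 279.73958885584847 218.95411789817354 [0.437 0.019 1.255] [[-0.01, -1.0, -0.01], [-0.99, 0.01, -0.12], [0.12, 0.01, -0.99]]
side 459.736821296808 286.9777844026285 210.902412273855 [ 0.337 -0.905  0.909] [[0.96, -0.28, -0.01], [-0.18, -0.6, -0.78], [0.22, 0.75, -0.63]]
{'time': 0.1, 'q': array([ 1.16211489e+00,  2.64707406e-01,  1.60529152e+00,  3.80463686e-05,
        1.27373573e+00, -3.68909772e-02]), 'joint_vel': array([-0.00127285, -0.00345563, -0.00407779,  0.00120734,  0.00112904,
        0.00105376]), 'joint_torque': array([ 4.73449454e-04, -5.16712761e+01, -3.68587518e+01, -1.11409156e-04,
        6.29723960e-03,  2.95389987e-05]), 'tool_pos': array([0.24492295, 0.62824688, 0.23003741]), 'tcp_rot': array([-0.58057221, -3.08696184,  0.00326833]), 'wrist_force': array([0.93820438, 0.42645145, 0.50483873]), 'torque': array([ 0.03433991, -0.02640123,  0.00214433]), 'grip_force': 0.0, 'width': 1.0020511026542485}
```

View pics/top0.png

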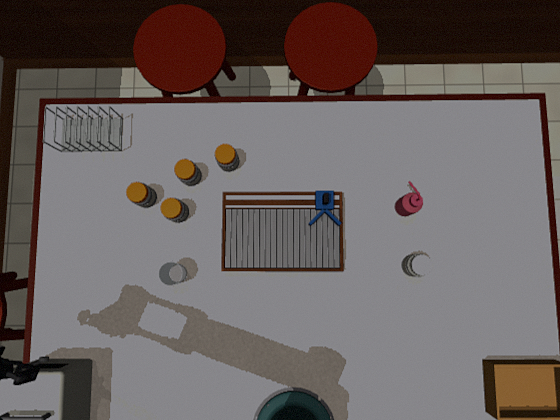

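View pics/side0.png

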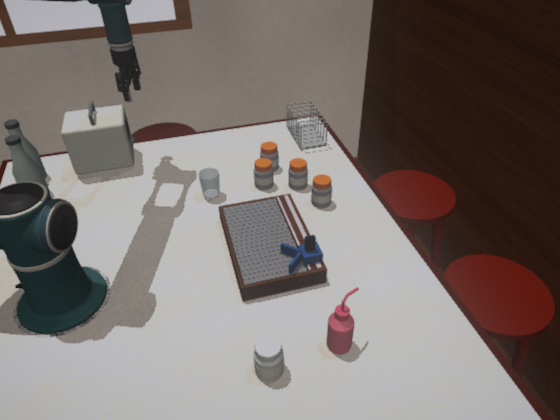

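The top view shows four orange-lidded jars at (227,155), (187,169), (139,192) and (172,209). The white-lidded salt jar is at (418,265), the beaker at (177,272) and the wash bottle at (408,203). The riser spans (222,193) to (343,270), with the stop at (324,205). Next I'll measure which orange jar is nearest the base.

Run:
```python
from h import *
import pickle
c=pickle.load(open('top0.pkl','rb')); s=pickle.load(open('side0.pkl','rb'))
for n,c_ in (('top',c),('side',s)):
    hsv=cv2.cvtColor(c_['img'],cv2.COLOR_RGB2HSV)
    for nm,lo,hi,z in (('orange',(12,150,120),(25,255,255),.09),('blue',(100,120,50),(125,255,255),.08)):
        m=cv2.inRange(hsv,lo,hi)
        k,l,st,ce=cv2.connectedComponentsWithStats(m)
        for i in range(1,k):
            if st[i,4]>40:
                p=onz(c_,*ce[i],z); print(n,nm,ce[i].round(1),st[i],p.round(3),np.linalg.norm(p[:2]).round(3))
for uv in ((223,193),(343,193),(343.5,270.5),(222.5,270.5)): print(uv,onz(c,*uv,.05).round(4))
for nm,uv,z in (('salt',(418,263),.09),('beaker',(175,272),.04),('pink',(408,203),.12)): print(nm,onz(c,*uv,z).round(3))
a=cv2.resize(c['img'][140:285,120:270],None,fx=4,fy=4,interpolation=cv2.INTER_CUBIC)
b=cv2.resize(c['img'][180:280,210:355],None,fx=5.5,fy=5.5,interpolation=cv2.INTER_CUBIC)
cv2.imwrite('pics/c1.png',a[:,:,::-1]);cv2.imwrite('pics/c2.png',b[:,:,::-1])
```

```text
top orange [224.3 153. ] [215 144  20  19 281] [0.765 0.185 0.09 ] 0.787
top orange [183.9 168.4] [175 159  19  19 280] [0.723 0.297 0.09 ] 0.781
top orange [135.9 191.5] [127 182  19  20 283] [0.659 0.429 0.09 ] 0.786
top orange [170.2 207.3] [161 198  19  19 290] [0.614 0.333 0.09 ] 0.698
top orange [524.6 385.2] [ 494  365   66   55 2458] [ 0.142 -0.597  0.09 ] 0.614
top blue [324.4 205.7] [309 191  32  34 376] [ 0.617 -0.091  0.08 ] 0.623
side orange [268.4 145.6] [261 142  15   8  87] [0.658 0.424 0.09 ] 0.783
side orange [262.7 162.2] [255 158  16   9 108] [0.614 0.329 0.09 ] 0.697
side orange [297.7 162.5] [290 159  16   8 102] [0.722 0.294 0.09 ] 0.78
side orange [321.6 179.2] [314 175  16   9 119] [0.764 0.183 0.09 ] 0.786
side blue [302.6 252.2] [282 243  40  23 192] [ 0.612 -0.097  0.08 ] 0.62
(223, 193) [0.6599 0.1938 0.05  ]
(343, 193) [ 0.6571 -0.1467  0.05  ]
(343.5, 270.5) [ 0.4391 -0.1429  0.05  ]
(222.5, 270.5) [0.4412 0.193  0.05  ]
salt [ 0.458 -0.337  0.09 ]
beaker [0.438 0.328 0.04 ]
pink [ 0.616 -0.309  0.12 ]
```

View pics/c1.png

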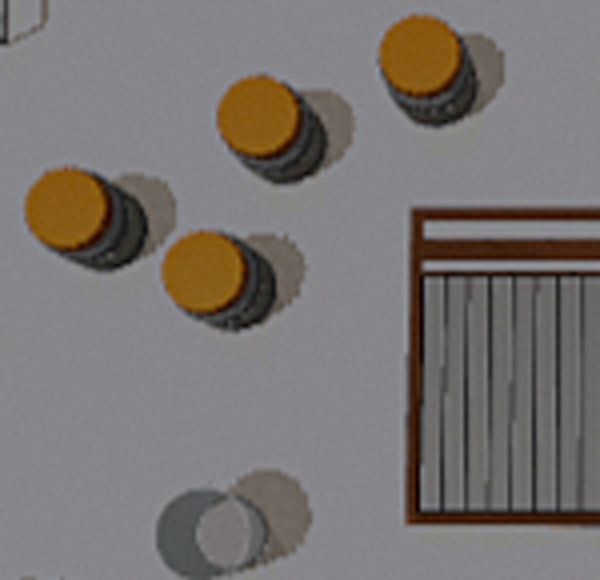

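View pics/c2.png

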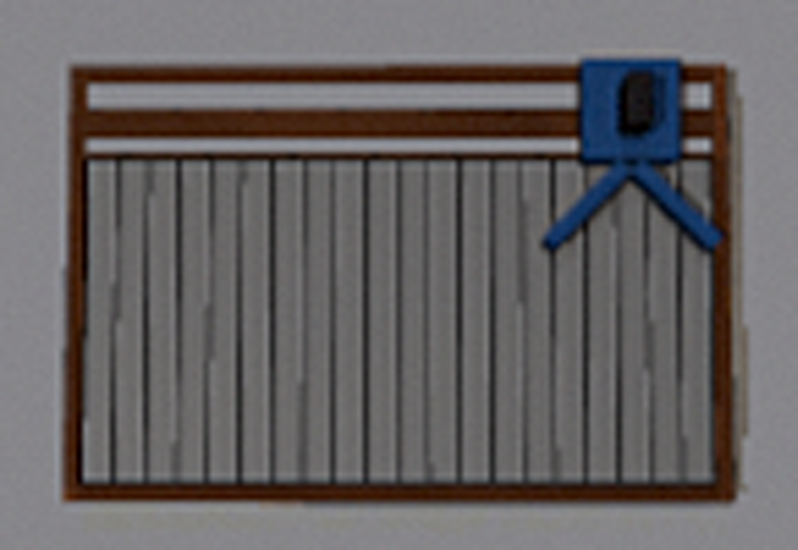

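The crops confirm the target: the nearest orange jar is at full-frame pixel (170,207), which is (0.614, 0.331) with a radius of 0.698 m. The stop sits at the riser's −y end. Next I'll fit the riser pose.

Run:
```python
from h import *
import pickle
from scipy.optimize import least_squares
c=pickle.load(open('top0.pkl','rb'))
f=lambda u,v:((u+.5)/5.5+210-.5,(v+.5)/5.5+180-.5)
L=[((.1125,.17),f(72,65)),((.1125,-.17),f(725,65)),((-.1125,-.17),f(735,499)),((-.1125,.17),f(65,499)),
((.065,.16),f(85,157)),((-.1,.16),f(82,484)),((-.1,-.16),f(716,484))]
def P(p,x,y,z=.05):
    C,S=np.cos(p[2]),np.sin(p[2]); return [p[0]+C*x-S*y,p[1]+S*x+C*y,z]
r=least_squares(lambda p:np.concatenate([proj(c,P(p,*a))-b for a,b in L]),[.55,.024,0])
p=r.x;print(p,r.fun.round(1))
o=f(637,103);w=onz(c,*o,.124);d=w[:2]-p[:2];print('fin',w,'riser',d)
s=bot.read_state();R=Ro.from_rotvec(s['tcp_rot']).as_matrix();print(R.round(3))
```

```text
[ 0.55063124  0.02683246 -0.00553917] [-0.5  0.2  0.5 -0.2  0.2  0.9 -0.5  0.9  0.4 -0.1  0.1 -0.9 -0.1 -0.9]
fin [ 0.62962368 -0.08954357  0.124     ] riser [ 0.07899245 -0.11637603]
[[-0.932  0.363 -0.001]
 [ 0.363  0.932 -0.002]
 [ 0.    -0.002 -1.   ]]
```

>>> {"method": "step_arm", "body": {
  "series": [
    {"x":-0.862,"y":-0.912,"z":0.26,"az":-0.7,"grip":1},
    {"x":-0.862,"y":-0.912,"z":0.26,"az":-0.7,"grip":1},
    {"x":-0.862,"y":-0.912,"z":0.26,"az":-0.7,"grip":1},
    {"x":-0.862,"y":-0.912,"z":0.26,"az":-0.7,"grip":1},
    {"x":-0.862,"y":-0.912,"z":0.26,"az":-0.7,"grip":1},
    {"x":-0.862,"y":-0.912,"z":0.26,"az":-0.7,"grip":1},
    {"x":-0.862,"y":-0.912,"z":0.26,"az":-0.7,"grip":1},
    {"x":-0.862,"y":-0.912,"z":0.26,"az":-0.7,"grip":1},
    {"x":-0.862,"y":-0.912,"z":0.26,"az":-0.7,"grip":1},
    {"x":-0.862,"y":-0.912,"z":0.26,"az":-0.7,"grip":1},
    {"x":-0.862,"y":-0.912,"z":0.26,"az":-0.7,"grip":1},
    {"x":-0.862,"y":-0.912,"z":0.26,"az":-0.7,"grip":1}
  ]
}}

```text
validation failed for argument at $.se...
```

>>> {"method": "step_arm", "body": {
  "series": [
    {"x":-0.862,"y":-0.912,"z":0.26,"ax":0,"ay":0,"az":-0.7,"grip":1}
  ],
  "force": 40
}}

```text
time: 0.2
tool_pos: [0.2625, 0.5874, 0.2216]
tcp_rot: [-0.338, -3.123, -0.007]
wrist_force: [1.5, -0.4, 1.1]
width: 0.859
grip_force: 0.0
```

>>> {"method": "step_arm", "body": {
  "series": [
    {"x":-0.662,"y":-0.956,"z":0.244,"ax":0,"ay":0,"az":-0.41,"grip":1},
    {"x":-0.662,"y":-0.956,"z":0.244,"ax":0,"ay":0,"az":-0.41,"grip":1},
    {"x":-0.662,"y":-0.956,"z":0.244,"ax":0,"ay":0,"az":-0.41,"grip":1},
    {"x":-0.662,"y":-0.956,"z":0.244,"ax":0,"ay":0,"az":-0.41,"grip":1},
    {"x":-0.662,"y":-0.956,"z":0.244,"ax":0,"ay":0,"az":-0.41,"grip":1},
    {"x":-0.662,"y":-0.956,"z":0.244,"ax":0,"ay":0,"az":-0.41,"grip":1},
    {"x":-0.662,"y":-0.956,"z":0.244,"ax":0,"ay":0,"az":-0.41,"grip":1},
    {"x":-0.662,"y":-0.956,"z":0.244,"ax":0,"ay":0,"az":-0.41,"grip":1},
    {"x":-0.662,"y":-0.956,"z":0.244,"ax":0,"ay":0,"az":-0.41,"grip":1},
    {"x":-0.662,"y":-0.956,"z":0.244,"ax":0,"ay":0,"az":-0.41,"grip":1},
    {"x":-0.662,"y":-0.956,"z":0.244,"ax":0,"ay":0,"az":-0.41,"grip":1},
    {"x":-0.662,"y":-0.956,"z":0.244,"ax":0,"ay":0,"az":-0.41,"grip":1}
  ]
}}

```text
time: 1.4
tool_pos: [0.4814, 0.0421, 0.0985]
tcp_rot: [-0.012, -3.141, 0.0]
wrist_force: [0.4, -0.1, 0.1]
width: 0.001
grip_force: 0.0
```

>>> {"method": "step_arm", "body": {
  "series": [
    {"x":0,"y":0,"z":0.085,"ax":0,"ay":0,"az":0,"grip":1},
    {"x":0,"y":0,"z":0.097,"ax":0,"ay":0,"az":0,"grip":1},
    {"x":0,"y":0,"z":0.105,"ax":0,"ay":0,"az":0,"grip":1},
    {"x":0,"y":0,"z":0.105,"ax":0,"ay":0,"az":0,"grip":1}
  ]
}}

```text
time: 1.8
tool_pos: [0.4817, 0.042, 0.0497]
tcp_rot: [-0.008, -3.14, 0.008]
wrist_force: [-7.9, -13.4, 23.1]
width: 0.0
grip_force: 11.6
```

>>> {"method": "step_arm", "body": {
  "series": [
    {"x":0,"y":0,"z":-0.024,"ax":0,"ay":0,"az":0,"grip":1},
    {"x":0,"y":0.048,"z":-0.024,"ax":0,"ay":0,"az":0,"grip":1},
    {"x":0,"y":0.048,"z":-0.008,"ax":0,"ay":0,"az":0,"grip":1},
    {"x":0,"y":0.048,"z":0,"ax":0,"ay":0,"az":0,"grip":1},
    {"x":0,"y":0.048,"z":0,"ax":0,"ay":0,"az":0,"grip":1}
  ]
}}

```text
time: 2.3
tool_pos: [0.4821, 0.0697, 0.0499]
tcp_rot: [-0.01, -3.141, -0.003]
wrist_force: [-9.8, 4.6, 28.7]
width: -0.002
grip_force: 14.0
```

>>> {"method": "step_arm", "body": {
  "series": [
    {"x":0,"y":0,"z":-0.024,"ax":0,"ay":0,"az":0,"grip":1},
    {"x":0,"y":-0.096,"z":-0.024,"ax":0,"ay":0,"az":0,"grip":1},
    {"x":0,"y":-0.096,"z":-0.008,"ax":0,"ay":0,"az":0,"grip":1},
    {"x":0,"y":-0.096,"z":0,"ax":0,"ay":0,"az":0,"grip":1},
    {"x":0,"y":-0.096,"z":0,"ax":0,"ay":0,"az":0,"grip":1}
  ]
}}

```text
time: 2.8
tool_pos: [0.4799, 0.0205, 0.0454]
tcp_rot: [-0.011, -3.139, -0.0]
wrist_force: [-0.5, -0.5, 0.9]
width: 0.002
grip_force: 0.6
```

>>> {"method": "step_arm", "body": {
  "series": [
    {"x":0,"y":0,"z":-0.024,"ax":0,"ay":0,"az":0,"grip":1},
    {"x":0,"y":0.14,"z":-0.024,"ax":0,"ay":0,"az":0,"grip":1},
    {"x":0,"y":0.14,"z":-0.024,"ax":0,"ay":0,"az":0,"grip":1},
    {"x":0,"y":0.14,"z":-0.008,"ax":0,"ay":0,"az":0,"grip":1},
    {"x":0,"y":0.14,"z":0,"ax":0,"ay":0,"az":0,"grip":1},
    {"x":0,"y":0.14,"z":0,"ax":0,"ay":0,"az":0,"grip":1}
  ]
}}

```text
time: 3.4
tool_pos: [0.4812, 0.0903, 0.0462]
tcp_rot: [-0.011, -3.141, 0.0]
wrist_force: [-0.8, 1.8, 1.5]
width: -0.0
grip_force: 1.0
```

>>> {"method": "step_arm", "body": {
  "series": [
    {"x":0,"y":0,"z":-0.024,"ax":0,"ay":0,"az":0,"grip":1},
    {"x":0,"y":-0.024,"z":-0.024,"ax":0,"ay":0,"az":0,"grip":1},
    {"x":0,"y":-0.024,"z":-0.008,"ax":0,"ay":0,"az":0,"grip":1},
    {"x":0,"y":-0.024,"z":0,"ax":0,"ay":0,"az":0,"grip":1},
    {"x":0,"y":-0.024,"z":0,"ax":0,"ay":0,"az":0,"grip":1}
  ]
}}

```text
time: 3.9
tool_pos: [0.4827, 0.0771, 0.0497]
tcp_rot: [0.012, 3.141, -0.002]
wrist_force: [-8.5, -4.2, 27.6]
width: -0.001
grip_force: 13.5
```

>>> {"method": "step_arm", "body": {
  "series": [
    {"x":0,"y":0,"z":-0.024,"ax":0,"ay":0,"az":0,"grip":1},
    {"x":0,"y":-0.096,"z":-0.024,"ax":0,"ay":0,"az":0,"grip":1},
    {"x":0,"y":-0.096,"z":-0.008,"ax":0,"ay":0,"az":0,"grip":1},
    {"x":0,"y":-0.096,"z":0,"ax":0,"ay":0,"az":0,"grip":1},
    {"x":0,"y":-0.096,"z":0,"ax":0,"ay":0,"az":0,"grip":1}
  ]
}}

```text
time: 4.4
tool_pos: [0.4804, 0.0303, 0.0456]
tcp_rot: [-0.012, -3.14, 0.0]
wrist_force: [-1.0, -0.9, 1.9]
width: 0.0
grip_force: 1.1
```

>>> {"method": "step_arm", "body": {
  "series": [
    {"x":0,"y":0,"z":-0.024,"ax":0,"ay":0,"az":0,"grip":1},
    {"x":0,"y":0.012,"z":-0.024,"ax":0,"ay":0,"az":0,"grip":1},
    {"x":0,"y":0.012,"z":-0.008,"ax":0,"ay":0,"az":0,"grip":1},
    {"x":0,"y":0.012,"z":0,"ax":0,"ay":0,"az":0,"grip":1},
    {"x":0,"y":0.012,"z":0,"ax":0,"ay":0,"az":0,"grip":1}
  ]
}}

```text
time: 4.9
tool_pos: [0.4805, 0.0369, 0.0456]
tcp_rot: [-0.01, -3.14, -0.0]
wrist_force: [-0.6, 0.4, 0.8]
width: -0.0
grip_force: 0.5
```

>>> {"method": "step_arm", "body": {
  "series": [
    {"x":0,"y":0,"z":-0.024,"ax":0,"ay":0,"az":0,"grip":1},
    {"x":0,"y":0.094,"z":-0.024,"ax":0,"ay":0,"az":0,"grip":1},
    {"x":0,"y":0.094,"z":-0.008,"ax":0,"ay":0,"az":0,"grip":1},
    {"x":0,"y":0.094,"z":0,"ax":0,"ay":0,"az":0,"grip":1},
    {"x":0,"y":0.094,"z":0,"ax":0,"ay":0,"az":0,"grip":1}
  ]
}}

```text
time: 5.4
tool_pos: [0.481, 0.0831, 0.0462]
tcp_rot: [-0.011, -3.14, 0.001]
wrist_force: [0.3, -0.1, 1.6]
width: -0.001
grip_force: 0.5
```

>>> {"method": "step_arm", "body": {
  "series": [
    {"x":0,"y":0,"z":-0.228,"ax":0,"ay":0,"az":0,"grip":1},
    {"x":0,"y":0,"z":-0.228,"ax":0,"ay":0,"az":0,"grip":-1},
    {"x":0,"y":0,"z":-0.228,"ax":0,"ay":0,"az":0,"grip":-1},
    {"x":-0.306,"y":-0.349,"z":-0.228,"ax":0,"ay":0,"az":0,"grip":-1},
    {"x":-0.306,"y":-0.349,"z":-0.228,"ax":0,"ay":0,"az":0,"grip":-1},
    {"x":-0.306,"y":-0.349,"z":-0.228,"ax":0,"ay":0,"az":0,"grip":-1},
    {"x":-0.306,"y":-0.349,"z":-0.228,"ax":0,"ay":0,"az":0,"grip":-1},
    {"x":-0.306,"y":-0.349,"z":-0.228,"ax":0,"ay":0,"az":0,"grip":-1},
    {"x":-0.306,"y":-0.349,"z":-0.228,"ax":0,"ay":0,"az":0,"grip":-1}
  ]
}}

```text
time: 6.3
tool_pos: [0.6351, -0.097, 0.1599]
tcp_rot: [0.019, 3.141, -0.002]
wrist_force: [-0.5, 1.1, 0.2]
width: 1.005
grip_force: 0.0
```

Run:
```python
from h import *
a=cam('wrist')['img'];b=cam('side')['img'][150:360,130:410]
b=cv2.resize(b,(560,420),interpolation=cv2.INTER_CUBIC)
im=cv2.resize(np.hstack([a,b]),(800,300),interpolation=cv2.INTER_AREA)
cv2.imwrite('pics/w1.png',im[:,:,::-1])
```

```text
(no output)
```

View pics/w1.png

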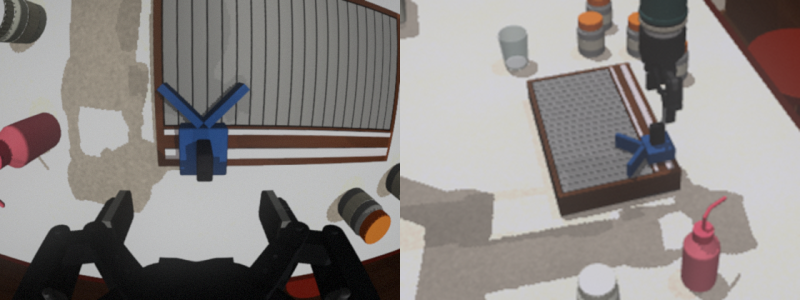

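>>> {"method": "step_arm", "body": {
  "series": [
    {"x":0,"y":0,"z":0.128,"ax":0,"ay":0,"az":0,"grip":-1},
    {"x":0,"y":0,"z":0.128,"ax":0,"ay":0,"az":0,"grip":-1},
    {"x":0,"y":0,"z":0.128,"ax":0,"ay":0,"az":0,"grip":1},
    {"x":0,"y":0,"z":0.128,"ax":0,"ay":0,"az":0,"grip":1},
    {"x":0,"y":0,"z":0.128,"ax":0,"ay":0,"az":0,"grip":1},
    {"x":0,"y":0,"z":0.128,"ax":0,"ay":0,"az":0,"grip":1},
    {"x":0,"y":0,"z":0.128,"ax":0,"ay":0,"az":0,"grip":1},
    {"x":0,"y":0,"z":0.128,"ax":0,"ay":0,"az":0,"grip":1}
  ],
  "force": 40
}}

```text
time: 7.2
tool_pos: [0.6347, -0.0917, 0.0987]
tcp_rot: [0.011, 3.139, 0.001]
wrist_force: [-0.5, 2.3, 6.3]
width: 0.156
grip_force: 42.9
```

>>> {"method": "step_arm", "body": {
  "series": [
    {"x":0,"y":0.04,"z":0,"ax":0,"ay":0,"az":0,"grip":1},
    {"x":0,"y":0.08,"z":0,"ax":0,"ay":0,"az":0,"grip":1},
    {"x":0,"y":0.12,"z":0,"ax":0,"ay":0,"az":0,"grip":1},
    {"x":0,"y":0.16,"z":0,"ax":0,"ay":0,"az":0,"grip":1},
    {"x":0,"y":0.2,"z":0,"ax":0,"ay":0,"az":0,"grip":1},
    {"x":0,"y":0.24,"z":0,"ax":0,"ay":0,"az":0,"grip":1},
    {"x":0,"y":0.28,"z":0,"ax":0,"ay":0,"az":0,"grip":1},
    {"x":0,"y":0.3,"z":0,"ax":0,"ay":0,"az":0,"grip":1},
    {"x":0,"y":0.3,"z":0,"ax":0,"ay":0,"az":0,"grip":1},
    {"x":0,"y":0.3,"z":0,"ax":0,"ay":0,"az":0,"grip":1}
  ]
}}

```text
time: 8.2
tool_pos: [0.6357, 0.0584, 0.0987]
tcp_rot: [0.011, 3.139, 0.001]
wrist_force: [-0.5, 1.5, 5.9]
width: 0.15
grip_force: 43.0
```

>>> {"method": "step_arm", "body": {
  "series": [
    {"x":0,"y":0,"z":0,"ax":0,"ay":0,"az":0,"grip":-1},
    {"x":0,"y":0,"z":0,"ax":0,"ay":0,"az":0,"grip":-1},
    {"x":0,"y":0,"z":0,"ax":0,"ay":0,"az":0,"grip":-1},
    {"x":0,"y":0,"z":-0.1,"ax":0,"ay":0,"az":0,"grip":-1},
    {"x":0,"y":0,"z":-0.2,"ax":0,"ay":0,"az":0,"grip":-1},
    {"x":0.043,"y":0.545,"z":-0.2,"ax":0,"ay":0,"az":-0.78,"grip":-1},
    {"x":0.043,"y":0.545,"z":-0.2,"ax":0,"ay":0,"az":-0.78,"grip":-1},
    {"x":0.043,"y":0.545,"z":-0.2,"ax":0,"ay":0,"az":-0.78,"grip":-1},
    {"x":0.043,"y":0.545,"z":-0.2,"ax":0,"ay":0,"az":-0.78,"grip":-1},
    {"x":0.043,"y":0.545,"z":-0.2,"ax":0,"ay":0,"az":-0.78,"grip":-1},
    {"x":0.043,"y":0.545,"z":-0.2,"ax":0,"ay":0,"az":-0.78,"grip":-1},
    {"x":0.043,"y":0.545,"z":-0.2,"ax":0,"ay":0,"az":-0.78,"grip":-1}
  ]
}}

```text
time: 9.4
tool_pos: [0.6139, 0.3341, 0.1959]
tcp_rot: [0.632, -3.077, -0.001]
wrist_force: [-0.3, -0.8, 0.7]
width: 1.0
grip_force: 0.0
```

Run:
```python
from h import *
import pickle
s=bot.read_state();print(s['tool_pos'],s['tcp_rot'])
c=cam('wrist','w2.png');pickle.dump(c,open('w2.pkl','wb'))
R=np.array(c['R']);t=np.array(c['t'])
hsv=cv2.cvtColor(c['img'],cv2.COLOR_RGB2HSV);m=cv2.inRange(hsv,(12,150,100),(25,255,255))
k,l,st,ce=cv2.connectedComponentsWithStats(m)
for i in range(1,k):
    if st[i,4]>60:
        u,v=ce[i];x,y=(u-c['cx']),(v-c['cy']);r=np.hypot(x,y);th=r/c['fx']
        d=R.T@np.array([np.sin(th)*x/r,np.sin(th)*y/r,np.cos(th)]);o=-R.T@t
        print(ce[i].round(),st[i],(o+d*(.085-o[2])/d[2]).round(3))
T=pickle.load(open('top0.pkl','rb'));c=cam('top')
a=c['img'][180:280,210:355];cv2.imwrite('pics/t2.png',cv2.resize(a,None,fx=5.5,fy=5.5,interpolation=cv2.INTER_CUBIC)[:,:,::-1])
```

```text
[0.61388919 0.33411913 0.19589917] [ 6.32441460e-01 -3.07674110e+00 -1.24019966e-03]
[279. 186.] [ 244  168   64   54 1419] [0.599 0.332 0.085]
[276. 228.] [257 223  41  12 271] [0.634 0.344 0.085]
[ 85. 279.] [  63  257   44   44 1339] [0.768 0.185 0.085]
[345. 283.] [ 321  258   52   51 1773] [0.66  0.426 0.085]
[201. 290.] [ 183  265   41   49 1453] [0.72  0.305 0.085]
```

View pics/w2.png

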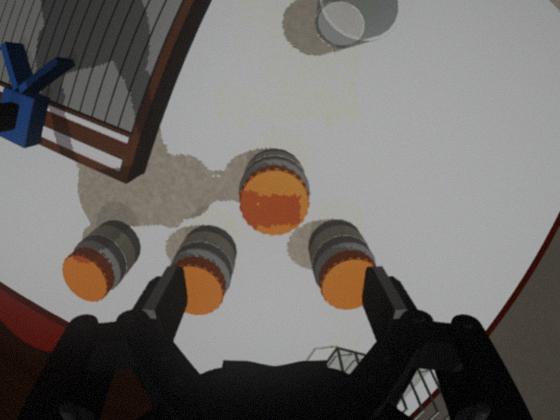

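View pics/t2.png

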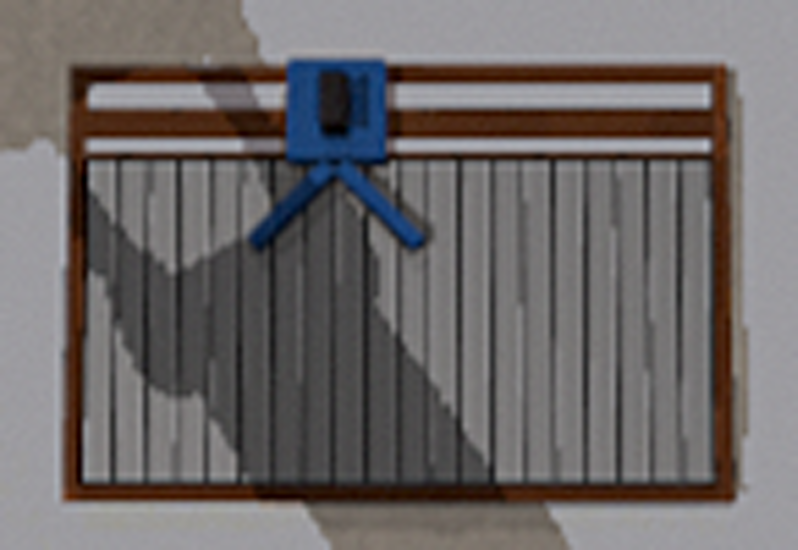

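The wrist view shows the target lid at about (274,201), centred between the fingers and with the neighbouring jars clear of them. The top crop shows the V apex at (337,160), which is riser y ≈ 32 mm, where I want it. Next I'll grasp the jar.

>>> {"method": "step_arm", "body": {
  "series": [
    {"x":0,"y":0,"z":0.1,"ax":0,"ay":0,"az":0,"grip":-1},
    {"x":0,"y":0,"z":0.2,"ax":0,"ay":0,"az":0,"grip":-1},
    {"x":0,"y":0,"z":0.26,"ax":0,"ay":0,"az":0,"grip":-1},
    {"x":0,"y":0,"z":0.3,"ax":0,"ay":0,"az":0,"grip":-1},
    {"x":0,"y":0,"z":0.32,"ax":0,"ay":0,"az":0,"grip":-1},
    {"x":0,"y":0,"z":0.32,"ax":0,"ay":0,"az":0,"grip":-1},
    {"x":0,"y":0,"z":0.32,"ax":0,"ay":0,"az":0,"grip":1},
    {"x":0,"y":0,"z":0.32,"ax":0,"ay":0,"az":0,"grip":1},
    {"x":0,"y":0,"z":0.32,"ax":0,"ay":0,"az":0,"grip":1},
    {"x":0,"y":0,"z":0.32,"ax":0,"ay":0,"az":0,"grip":1},
    {"x":0,"y":0,"z":0.32,"ax":0,"ay":0,"az":0,"grip":1}
  ],
  "force": 50
}}

```text
time: 10.6
tool_pos: [0.6165, 0.3326, 0.0404]
tcp_rot: [-0.624, 3.074, 0.005]
wrist_force: [-3.1, 2.7, 6.3]
width: 0.725
grip_force: 56.7
```

>>> {"method": "step_arm", "body": {
  "series": [
    {"x":0,"y":0,"z":-0.06,"ax":0,"ay":0,"az":0,"grip":1},
    {"x":0,"y":0,"z":-0.15,"ax":0,"ay":0,"az":0,"grip":1},
    {"x":0,"y":0,"z":-0.24,"ax":0,"ay":0,"az":0,"grip":1},
    {"x":0.06,"y":-0.073,"z":-0.24,"ax":0,"ay":0,"az":0.2,"grip":1},
    {"x":0.12,"y":-0.147,"z":-0.24,"ax":0,"ay":0,"az":0.4,"grip":1},
    {"x":0.18,"y":-0.22,"z":-0.24,"ax":0,"ay":0,"az":0.6,"grip":1},
    {"x":0.24,"y":-0.294,"z":-0.24,"ax":0,"ay":0,"az":0.773,"grip":1},
    {"x":0.3,"y":-0.367,"z":-0.24,"ax":0,"ay":0,"az":0.773,"grip":1},
    {"x":0.361,"y":-0.441,"z":-0.24,"ax":0,"ay":0,"az":0.773,"grip":1},
    {"x":0.361,"y":-0.441,"z":-0.24,"ax":0,"ay":0,"az":0.773,"grip":1},
    {"x":0.361,"y":-0.441,"z":-0.24,"ax":0,"ay":0,"az":0.773,"grip":1}
  ]
}}

```text
time: 11.7
tool_pos: [0.534, 0.0554, 0.1564]
tcp_rot: [-0.01, -3.141, 0.0]
wrist_force: [0.9, 0.5, -6.8]
width: 0.721
grip_force: 59.3
```

Run:
```python
from h import *
a=cam('wrist')['img'];b=cam('side')['img'][110:320,150:430]
b=cv2.resize(b,(560,420),interpolation=cv2.INTER_CUBIC)
im=cv2.resize(np.hstack([a,b]),(800,300),interpolation=cv2.INTER_AREA)
cv2.imwrite('pics/w3.png',im[:,:,::-1])
```

```text
(no output)
```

View pics/w3.png

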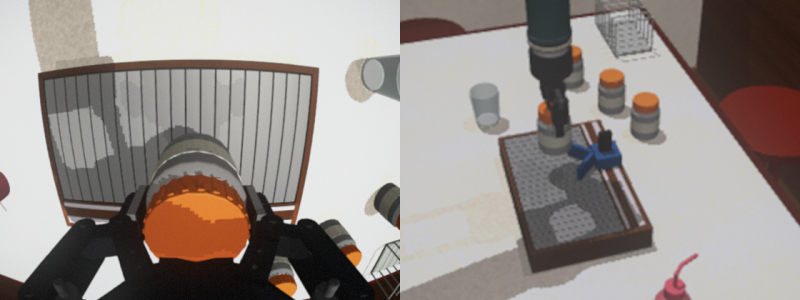

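>>> {"method": "step_arm", "body": {
  "series": [
    {"x":0,"y":0.007,"z":0.05,"ax":0,"ay":0,"az":0,"grip":1},
    {"x":0,"y":0.007,"z":0.1,"ax":0,"ay":0,"az":0,"grip":1},
    {"x":0,"y":0.007,"z":0.122,"ax":0,"ay":0,"az":0,"grip":1},
    {"x":0,"y":0.007,"z":0.128,"ax":0,"ay":0,"az":0,"grip":1},
    {"x":0,"y":0.007,"z":0.128,"ax":0,"ay":0,"az":0,"grip":1}
  ]
}}

```text
time: 12.3
tool_pos: [0.5351, 0.0611, 0.0927]
tcp_rot: [-0.004, -3.141, 0.0]
wrist_force: [-0.0, -0.8, -7.2]
width: 0.725
grip_force: 59.3
```

>>> {"method": "step_arm", "body": {
  "series": [
    {"x":0,"y":-0.004,"z":0.002,"ax":0,"ay":0,"az":0,"grip":1},
    {"x":-0.02,"y":-0.004,"z":0.002,"ax":0,"ay":0,"az":0,"grip":1},
    {"x":-0.036,"y":-0.004,"z":0.002,"ax":0,"ay":0,"az":0,"grip":1},
    {"x":-0.044,"y":-0.004,"z":0.002,"ax":0,"ay":0,"az":0,"grip":1},
    {"x":-0.044,"y":-0.004,"z":0.002,"ax":0,"ay":0,"az":0,"grip":1}
  ]
}}

```text
time: 12.8
tool_pos: [0.5581, 0.0584, 0.0921]
tcp_rot: [0.006, 3.141, 0.0]
wrist_force: [-0.1, 0.7, -7.0]
width: 0.727
grip_force: 59.3
```

No contact yet, so I'll go on in small steps.

>>> {"method": "step_arm", "body": {
  "series": [
    {"x":-0.003,"y":0,"z":0,"ax":0,"ay":0,"az":0,"grip":1},
    {"x":-0.005,"y":0,"z":0,"ax":0,"ay":0,"az":0,"grip":1},
    {"x":-0.005,"y":0,"z":0,"ax":0,"ay":0,"az":0,"grip":1}
  ]
}}

```text
time: 13.1
tool_pos: [0.559, 0.0584, 0.0914]
tcp_rot: [-0.006, -3.141, 0.0]
wrist_force: [0.6, -0.7, -6.8]
width: 0.727
grip_force: 59.3
```

>>> {"method": "step_arm", "body": {
  "series": [
    {"x":-0.003,"y":0,"z":0,"ax":0,"ay":0,"az":0,"grip":1},
    {"x":-0.005,"y":0,"z":0,"ax":0,"ay":0,"az":0,"grip":1},
    {"x":-0.005,"y":0,"z":0,"ax":0,"ay":0,"az":0,"grip":1}
  ]
}}

```text
time: 13.4
tool_pos: [0.56, 0.0587, 0.0912]
tcp_rot: [-0.006, -3.138, -0.001]
wrist_force: [-5.6, 1.5, -2.8]
width: 0.725
grip_force: 59.6
```

>>> {"method": "step_arm", "body": {
  "series": [
    {"x":-0.003,"y":0,"z":0,"ax":0,"ay":0,"az":0,"grip":1},
    {"x":-0.003,"y":0,"z":0,"ax":0,"ay":0,"az":0,"grip":1}
  ]
}}

```text
time: 13.6
tool_pos: [0.5602, 0.0587, 0.0912]
tcp_rot: [-0.006, -3.135, -0.001]
wrist_force: [-9.4, 1.6, 0.1]
width: 0.728
grip_force: 60.0
```

>>> {"method": "step_arm", "body": {
  "series": [
    {"x":0.001,"y":0,"z":0.002,"ax":0,"ay":0,"az":0,"grip":1},
    {"x":0.001,"y":0,"z":0.002,"ax":0,"ay":0,"az":0,"grip":1}
  ]
}}

```text
time: 13.8
tool_pos: [0.5602, 0.0587, 0.0911]
tcp_rot: [-0.006, -3.136, -0.001]
wrist_force: [-11.0, 1.8, 4.2]
width: 0.727
grip_force: 60.3
```

It is in contact with the V and standing on stiff slats. I'll open, rise and back off.

>>> {"method": "step_arm", "body": {
  "series": [
    {"x":0.001,"y":0,"z":0,"ax":0,"ay":0,"az":0,"grip":-1},
    {"x":0.001,"y":0,"z":0,"ax":0,"ay":0,"az":0,"grip":-1},
    {"x":0.001,"y":0,"z":0,"ax":0,"ay":0,"az":0,"grip":-1},
    {"x":0.001,"y":0,"z":0,"ax":0,"ay":0,"az":0,"grip":-1},
    {"x":0.001,"y":0,"z":-0.06,"ax":0,"ay":0,"az":0,"grip":-1},
    {"x":0.001,"y":0,"z":-0.16,"ax":0,"ay":0,"az":0,"grip":-1},
    {"x":0.001,"y":0,"z":-0.26,"ax":0,"ay":0,"az":0,"grip":-1},
    {"x":0.2,"y":0.4,"z":-0.3,"ax":0,"ay":0,"az":0,"grip":-1},
    {"x":0.2,"y":0.4,"z":-0.3,"ax":0,"ay":0,"az":0,"grip":-1},
    {"x":0.2,"y":0.4,"z":-0.3,"ax":0,"ay":0,"az":0,"grip":-1},
    {"x":0.2,"y":0.4,"z":-0.3,"ax":0,"ay":0,"az":0,"grip":-1},
    {"x":0.2,"y":0.4,"z":-0.3,"ax":0,"ay":0,"az":0,"grip":-1}
  ]
}}

```text
time: 15.0
tool_pos: [0.4623, 0.2619, 0.2418]
tcp_rot: [0.002, 3.14, 0.003]
wrist_force: [-0.2, -0.2, 0.2]
width: 1.001
grip_force: 0.0
```

Run:
```python
from h import *
c=cam('top');s=cam('side')
for n,k in (('top',c),('side',s)):
    m=cv2.inRange(cv2.cvtColor(k['img'],cv2.COLOR_RGB2HSV),(10,140,80),(27,255,255))
    q,l,st,ce=cv2.connectedComponentsWithStats(m)
    for i in range(1,q):
        if 60<st[i,4]<600: print(n,ce[i].round(1),st[i,4],onz(k,*ce[i],.14).round(4))
a=cv2.resize(c['img'][170:280,215:355],(400,314),interpolation=cv2.INTER_CUBIC)
b=cv2.resize(s['img'][180:290,200:340],(400,314),interpolation=cv2.INTER_CUBIC)
cv2.imwrite('pics/f.png',np.hstack([a,b])[:,:,::-1])
```

```text
top [224.5 153.5] 310 [0.7499 0.1777 0.14  ]
top [184.2 168.7] 307 [0.7096 0.2844 0.14  ]
top [136.3 191.7] 312 [0.6485 0.4098 0.14  ]
top [269.9 225.3] 368 [0.5569 0.0575 0.14  ]
side [268.6 146. ] 107 [0.6386 0.3406 0.14  ]
side [297.6 163. ] 119 [0.6976 0.2181 0.14  ]
side [321.8 179.7] 139 [0.7382 0.1135 0.14  ]
side [266.9 203.8] 187 [0.5578 0.0506 0.14  ]
```

View pics/f.png

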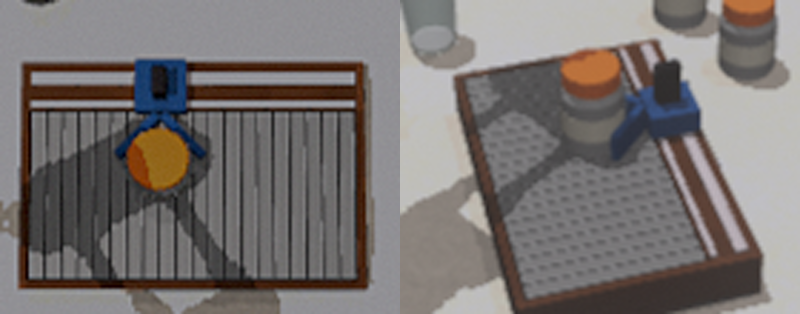

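The jar is upright in the V. As a safeguard I'll nudge it gently from the front with shut fingers to confirm it is home.

>>> {"method": "step_arm", "body": {
  "series": [
    {"x":-0.03,"y":-0.406,"z":0.04,"ax":0,"ay":0,"az":0,"grip":1},
    {"x":-0.03,"y":-0.406,"z":0.04,"ax":0,"ay":0,"az":0,"grip":1},
    {"x":-0.03,"y":-0.406,"z":0.04,"ax":0,"ay":0,"az":0,"grip":1},
    {"x":-0.03,"y":-0.406,"z":0.04,"ax":0,"ay":0,"az":0,"grip":1},
    {"x":-0.03,"y":-0.406,"z":0.04,"ax":0,"ay":0,"az":0,"grip":1},
    {"x":-0.03,"y":-0.406,"z":0.14,"ax":0,"ay":0,"az":0,"grip":1},
    {"x":-0.03,"y":-0.406,"z":0.24,"ax":0,"ay":0,"az":0,"grip":1},
    {"x":-0.03,"y":-0.406,"z":0.31,"ax":0,"ay":0,"az":0,"grip":1},
    {"x":-0.05,"y":-0.406,"z":0.31,"ax":0,"ay":0,"az":0,"grip":1},
    {"x":-0.07,"y":-0.406,"z":0.31,"ax":0,"ay":0,"az":0,"grip":1},
    {"x":-0.086,"y":-0.406,"z":0.31,"ax":0,"ay":0,"az":0,"grip":1},
    {"x":-0.086,"y":-0.406,"z":0.31,"ax":0,"ay":0,"az":0,"grip":1}
  ]
}}

```text
time: 16.3
tool_pos: [0.5103, 0.0558, 0.0889]
tcp_rot: [0.005, 3.135, 0.001]
wrist_force: [0.6, 0.4, -0.2]
width: -0.001
grip_force: 0.0
```

>>> {"method": "step_arm", "body": {
  "series": [
    {"x":0,"y":0.006,"z":0.004,"ax":0,"ay":0,"az":0,"grip":1},
    {"x":-0.006,"y":0.006,"z":0.004,"ax":0,"ay":0,"az":0,"grip":1},
    {"x":-0.01,"y":0.006,"z":0.004,"ax":0,"ay":0,"az":0,"grip":1},
    {"x":-0.01,"y":0.006,"z":0.004,"ax":0,"ay":0,"az":0,"grip":1}
  ]
}}

```text
time: 16.7
tool_pos: [0.5111, 0.0586, 0.0839]
tcp_rot: [0.005, 3.141, -0.0]
wrist_force: [0.2, -0.3, -0.3]
width: 0.001
grip_force: 0.0
```

>>> {"method": "step_arm", "body": {
  "series": [
    {"x":-0.003,"y":0,"z":0,"ax":0,"ay":0,"az":0,"grip":1},
    {"x":-0.005,"y":0,"z":0,"ax":0,"ay":0,"az":0,"grip":1},
    {"x":-0.005,"y":0,"z":0,"ax":0,"ay":0,"az":0,"grip":1}
  ]
}}

```text
time: 17.0
tool_pos: [0.5135, 0.0585, 0.0836]
tcp_rot: [0.005, 3.142, 0.0]
wrist_force: [0.2, -0.8, 0.5]
width: 0.0
grip_force: 0.0
```

>>> {"method": "step_arm", "body": {
  "series": [
    {"x":-0.003,"y":0,"z":0,"ax":0,"ay":0,"az":0,"grip":1},
    {"x":-0.006,"y":0,"z":0,"ax":0,"ay":0,"az":0,"grip":1},
    {"x":-0.006,"y":0,"z":0,"ax":0,"ay":0,"az":0,"grip":1}
  ]
}}

```text
time: 17.3
tool_pos: [0.5139, 0.0585, 0.0833]
tcp_rot: [-0.006, -3.136, 0.0]
wrist_force: [-7.7, -0.1, 6.5]
width: -0.001
grip_force: 3.8
```

>>> {"method": "step_arm", "body": {
  "series": [
    {"x":-0.003,"y":0,"z":0,"ax":0,"ay":0,"az":0,"grip":1},
    {"x":-0.005,"y":0,"z":0,"ax":0,"ay":0,"az":0,"grip":1},
    {"x":-0.005,"y":0,"z":0,"ax":0,"ay":0,"az":0,"grip":1}
  ]
}}

```text
time: 17.6
tool_pos: [0.514, 0.0584, 0.0833]
tcp_rot: [-0.005, -3.131, 0.001]
wrist_force: [-15.1, -0.2, 13.4]
width: -0.003
grip_force: 7.5
```

The jar is rigidly seated: it doesn't move under 15 N. I'll retreat and hand in.

>>> {"method": "step_arm", "body": {
  "series": [
    {"x":0.02,"y":0,"z":0,"ax":0,"ay":0,"az":0,"grip":1},
    {"x":0.08,"y":0,"z":-0.04,"ax":0,"ay":0,"az":0,"grip":1},
    {"x":0.1,"y":0,"z":-0.14,"ax":0,"ay":0,"az":0,"grip":1},
    {"x":0.1,"y":0.1,"z":-0.24,"ax":0,"ay":0,"az":0,"grip":1},
    {"x":0.1,"y":0.2,"z":-0.3,"ax":0,"ay":0,"az":0,"grip":1},
    {"x":0.1,"y":0.3,"z":-0.3,"ax":0,"ay":0,"az":0,"grip":1},
    {"x":0.1,"y":0.4,"z":-0.3,"ax":0,"ay":0,"az":0,"grip":1},
    {"x":0.1,"y":0.4,"z":-0.3,"ax":0,"ay":0,"az":0,"grip":1}
  ]
}}

```text
time: 18.4
tool_pos: [0.47, 0.2625, 0.2351]
tcp_rot: [0.002, 3.138, 0.004]
wrist_force: [0.9, -0.3, -0.5]
width: -0.006
grip_force: 0.0
```

Run:
```python
from h import *
for n in('top','side'):
    k=cam(n);m=cv2.inRange(cv2.cvtColor(k['img'],cv2.COLOR_RGB2HSV),(10,140,80),(27,255,255))
    q,l,st,ce=cv2.connectedComponentsWithStats(m)
    for i in range(1,q):
        if 60<st[i,4]<600: print(n,ce[i].round(1),st[i,4],onz(k,*ce[i],.14).round(4))
print(bot.finish_job())
```

```text
top [224.6 153.5] 308 [0.7499 0.1776 0.14  ]
top [184.2 168.7] 308 [0.7095 0.2844 0.14  ]
top [136.3 191.7] 313 [0.6487 0.4098 0.14  ]
top [270.  225.3] 367 [0.5568 0.0574 0.14  ]
side [268.6 146. ] 107 [0.6385 0.3406 0.14  ]
side [297.6 163. ] 119 [0.6976 0.2181 0.14  ]
side [321.8 179.8] 142 [0.738  0.1131 0.14  ]
side [266.9 203.8] 188 [0.5577 0.0509 0.14  ]
the job is handed in; nothing more can be done
None
```

The job is handed in at about 18 s of the 72 s, but no verdict came back: the stop is at riser y ≈ 32 mm, over the stiff slats, and the orange-lidded jar stands upright there, home in the V (it did not move under a 15 N push) and released, with the bystanders never approached.

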